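# Latch the rivet tool case

### The arm

A 7-joint arm with a two-finger parallel gripper is mounted at the origin on the work surface. World frame = base frame: x ahead of the robot, y to its left, z up, the work surface at z = 0. Lengths are in m, angles in rad, forces in N, time in s.
With the tool pointing down it reaches from about 0.425 to 0.95 m from the base axis. Payload 4.7 kg.
Tool frame: the origin (TCP) lies at the very end of the fingers, on their centre line; the grasp point (between the pads) lies 19 mm behind it; z points along the fingers, x is the direction in which the jaws open and shut, and the axes are right-handed (so a half turn about z gives the same grasp; the last joint's range is limited). The gripper opens to 87 mm and grips with 3 to 60 N. Pads are 19 mm wide; open, the fingers measure 117 mm over their backs; the gripper's body (75 mm by 190 mm) begins 51 mm behind the grasp point.
Start: joints at [-1.146, 0.469, -0.049, 1.532, 0.024, 1.141, -0.082], TCP at [0.296, 0.607, 0.223] pointing down, gripper open.
Joint ranges: [-2.59, 2.59], [-0.33, 1.99], [-1.39, 1.29], [0.1, 2.45], [-1.04, 4.18], [0.21, 1.99], [-2.66, 2.66]. Speed limits (rad/s): [2.57, 2.57, 3.14, 3.14, 3.14, 3.14, 3.14].

### API

Orientations are given as [roll, pitch, yaw] about the fixed x, y, z axes, in that order (R = Rz(yaw) Ry(pitch) Rx(roll)).
In Python, from rig import manip gives the robot as it stands. The module is installed in compiled form; this text tells all that it offers.
- The arm moves only by the tool apply_moves, never from a script. Its arguments are lists of equal length, an entry for each row: "linear": the shift along the world's x, y, z in mm, a list of three; "yaw": the turn about the world's z in rad. A call has 1 to 12 rows; each row is the pose to reach, as a shift and turn from the pose measured when the call began; what a row does not reach only later rows make up. A row lasts 1/12 s, in which the tool goes at most 41.7 mm and 7.16 degrees, less where a joint would pass 70% of its speed; a pose out of reach is approached as far as the arm can. A call with a gripper value outside its range is refused whole. "grip" is the finger opening in mm, from 0 to 87, set as the call begins (left out, the last holds). The fingers move at their own pace and stop on an object; the grip force is fixed at half the most. Time passes only in rows, so rows that repeat a pose let the fingers close. It gives the time, the measured TCP pose, the force and the opening at its end, in the units of the state.
- manip.sense(): the state, without advancing time (a new reading comes with each control period).
- manip.capture(name): name is "scene" or "side" or "wrist"; returns the picture (480x640x3 uint8, red, green, blue); there is no depth.
- manip.get_calibration(name): a dict with "camera_matrix" (3x3 intrinsics, pixels), "eye" and "attitude" of the camera in the world; the wrist camera has in their place "mount" (4x4, takes a point from camera to tool coordinates, whose origin is the TCP and whose axes are the tool frame's). Camera axes: x right, y up, looking along -z (the intrinsics and any distortion apply to the point x, -y, -z); pixel columns grow to the right and rows downward; lengths in m; the calibration is good to about 2 mm. A picture is of the moment at which its call begins: read the wrist's pose just before it. get_calibration takes no time and is no camera call.
- manip.close_job(): hands the job in, once; it reports no verdict.
Trained networks look in the newest picture that a camera, given by its name, has taken for a name from the list of things; names that differ only in an ending like _2 or _b are one class to them, and where a whole thing is asked for, a point or a joint stands for the part that bears it (a point fixed in the world has none). Each returns a list of dicts, best first, with "p" (0 to 1); they miss things now and then, are a little off and sometimes report something else, mostly with a low value. They report only what shows in the picture. A call takes as long as a camera call.
- manip.recognise(name, camera): "extent" ([left, top, right, bottom] in pixels, round what is visible of it).
- manip.trace(name, camera): "region" (480x640 bool, what is visible of it) and "extent" ([left, top, right, bottom] in pixels, round what is visible of it).
The state is a dict: "time": time; "joint_pos": joint angles; "joint_velocities": joint speeds; "effort": joint torques, N m; "eef_pos": TCP position; "ee_rot": TCP orientation; "ft_force": force on the tool from outside, world axes, zero at the start; "torque": the same for the moment, N m; "finger_gap": opening from 0.0 (shut) to 1.0 (fully open).
Only numpy, scipy, OpenCV 4.12 (cv2) and the standard library are available. Lean on these libraries where they do the work, as an engineer would, in place of code of your own. Each camera call takes 0.05 s, during which the arm holds its last target.

### The job

The grey tool case stands upright in its cradle and its packing pushes the two halves apart. Lift the latch loop over the turned-up nose of the keeper and hook it behind the keeper, then press the lever down over centre until it snaps fully flat under its spring catch and the latch holds the case shut. Go by feel: press on the lever and the case no harder than a firm thumb would (never over 25 N), and leave the other things on the bench where they are.

Things in the scene. Friction and masses are not known exactly. Their poses are not given: they have to be found in the camera images.
- case: Grey steel tool case, 153 mm thick (x), 260 mm long (y), top face 145 mm above the bench, standing upright in a fixed dark steel cradle. Origin: on the bench under the seam between the two halves. Its x axis runs across the case from the fixed half (-x) to the sprung half (+x), z up. The draw latch sits in the middle of the top: lever on the fixed half (-x side), keeper on the sprung half (+x side).
- case_half (a joint): Sprung +x half of the case, hinged along y at the foot of the seam. Radians: 0 = drawn shut, 0.07 = pushed open by the packing (its top then stands 10 mm to +x); only the closed latch holds it near 0. Pull needed at the keeper: about 16 N open, 70 N shut.
- latch_lever (a joint): Latch lever, turns about the latch pivot. Radians: 0 = flat, pointing to the case's -x; pi/2 = straight up; stop at 2.4 = leaning over to +x. Stiff enough (0.04 N m) to stay where it is left. With the loop hooked it takes up to 12 N, 43 mm from the pivot, to push it down from 1.4 on, less below 0.4; at 0.13 its end meets a spring catch, needs about 15 N to pass it, and snaps flat below about 0.04.
- catch (a joint): Spring catch at the lever's end: a dark 8 mm round nose, 28 mm wide, at the -x end of the flat lever, its top 6 mm above the flat lever's upper face and overhanging the lever's end by 1.6 mm. Metres: 0 = rest; pushed back to -x up to 0.005 while the lever's end passes.
- latch_pivot (a point): Nominal axis of the lever (along the case's y), fixed on the case, 13 mm above its top face, 16 mm to -x of the seam. The latch sits on shims that are not measured: the true axis, and with it lever, loop axle and catch, is up to 3 mm higher or lower than this. The lever is a plate 24 mm wide, 3 mm thick, 7 to 62 mm from the axis; flat, its upper face is 5 mm above the true axis. Press it 35 to 48 mm from the axis.
- latch_loop (a joint): Loop's turn on the lever, radians: (latch_loop - latch_lever) is the rise of the loop's far end above level. Swings freely and drops by its weight.
- loop_bar (a point): Middle of the end bar of the loop. The loop is a U of 6 mm round steel, 46 mm wide outside (along the case's y), 34 mm inside: two straight legs run 58 mm from the end bar back to their axle on the lever. Its x axis points along the legs from axle to end bar. The axle is 18 mm from the lever's pivot along the lever. At the start the bar lies on the keeper's top. Pulling it to +x tips the lever up.
- keeper_seat (a point): Where the middle of the end bar must sit: on the keeper's +x side, touching its post, under its lip, 3 mm above the sprung half's top face. Moves with the sprung half; axes parallel to the case's when shut. The bar must go over the nose, down onto the top face 7 to 12 mm to +x of this point (the loop's limit with the half open) and back to -x under the lip.
- keeper_nose (a point): Top of the keeper's turned-up nose, middle of its width. The keeper is a steel hook 24 mm wide (y) on the sprung half: a post whose +x face is 3 mm to -x of keeper_seat, and over it a lip (underside 8 mm, top 11 mm above the top face) that reaches 3 mm to +x of keeper_seat and ends in this nose, 2.5 mm thick, 15 mm above the top face.
- gun: Bystander: silver pistol-shaped air tool lying on its side, 190 mm by 145 mm, 38 mm high; origin: centre of its underside below the barrel. Not to be moved.
- parts_bin: Bystander: blue open bin 110 x 100 x 55 mm with fittings; origin: centre of its underside. Not to be moved.
- oil: Bystander: white plastic bottle, 52 mm across, 130 mm high; origin: centre of its underside. Not to be moved.
- rivets: Bystander: glass jar with steel cap, 60 mm across, 70 mm high; origin: centre of its underside. Not to be moved.
- tape: Bystander: roll of yellow tape lying flat, 90 mm across, 24 mm high; origin: centre of its underside. Not to be moved.
- wrench: Bystander: steel wrench lying on the bench; origin: middle of its underside. Not to be moved.
- socket: Bystander: steel socket, 28 mm across, 40 mm high; origin: centre of its underside. Not to be moved.

How it is judged:
By the outcome, as a careful person would: the job done as asked, in the order asked, and still so for the second after the job is handed in, with the robot touching nothing.
It also fails if it takes over 72 s, if anything falls off the work surface, if the arm or the gripper's body presses on something with over 40 N, if the wrist force passes 120 N, or if a joint passes its speed limit or range.

## Working session

There is one attempt and no reset: what is moved stays moved. The work goes in short steps, Python scripts to look and compute and a tool call to move; the robot and the scene stay as the last step left them, time stands still between calls to the robot, and variables do not carry over. Pictures are saved under pics/ and viewed, and the job is handed in when it is done.

Besides the shell and the picture viewer there is one more tool, called after ">>>" as name([rows], argument=value, ...), one row to a line, values as JSON. apply_moves: Moves the arm, as the interface text tells. Its arguments: {"type":"object","properties":{"linear":{"type":"array"},"yaw":{"type":"array"},"grip":{"type":"number"}},"required":["linear","yaw"]}

```bash
mkdir -p pics; python3 - <<'E'
from rig import manip
import cv2,numpy as np
print(manip.sense())
for n in ["scene","side","wrist"]:
    im=manip.capture(n); cv2.imwrite(f"pics/{n}0.png",im[:,:,::-1]); print(n,manip.get_calibration(n))
    for t in ["case","keeper_nose","loop_bar","latch_lever","catch"]:
        r=manip.recognise(t,n); print(t,[(np.round(d["extent"]),round(d["p"],2)) for d in r[:2]])
E
```

```text
{'time': 0.0, 'joint_pos': array([-1.14593422,  0.46941639, -0.04861955,  1.5336923 ,  0.02411528,
        1.14099784, -0.0823173 ]), 'joint_velocities': array([-0.00168918,  0.00026831,  0.00037595, -0.00054885,  0.00030658,
        0.002167  ,  0.00084939]), 'effort': array([-1.03702369e-04, -5.07983172e+01, -8.05944926e-02, -2.36144292e+01,
       -6.12132554e-02,  3.81364441e-02,  2.02508677e-04]), 'eef_pos': array([0.29560425, 0.60616177, 0.2215171 ]), 'ee_rot': array([3.14151874e+00, 1.92607785e-03, 1.11707678e+00]), 'ft_force': array([ 0.50289057, -0.33934857, -0.77393402]), 'torque': array([-0.04244112, -0.02191257,  0.01615053]), 'finger_gap': 1.0040625522895064}
scene {'camera_matrix': array([[540.86712922,   0.        , 319.91411027],
       [  0.        , 540.86712922, 230.35522772],
       [  0.        ,   0.        ,   1.        ]]), 'eye': array([ 0.95347722, -0.24142239,  0.92944431]), 'attitude': array([ 0.54642549, -0.0143807 ,  0.92378575])}
case [(array([268., 123., 438., 301.]), 0.98)]
keeper_nose [(array([320., 152., 434., 292.]), 0.67)]
loop_bar [(array([349., 
[... 606 characters left out ...]
, 0.64), (array([283., 183., 322., 205.]), 0.56)]
latch_lever [(array([260., 179., 321., 201.]), 0.6)]
catch []
wrist {'camera_matrix': array([[381.95970268,   0.        , 316.45316392],
       [  0.        , 381.95970268, 233.40033195],
       [  0.        ,   0.        ,   1.        ]]), 'mount': array([[ 9.99999477e-01, -3.49560241e-04,  9.61389629e-04,
         3.45431605e-04],
       [-5.85781001e-05, -9.57830042e-01, -2.87335356e-01,
        -7.93845248e-02],
       [ 1.02128888e-03,  2.87335149e-01, -9.57829562e-01,
        -1.62310589e-01],
       [ 0.00000000e+00,  0.00000000e+00,  0.00000000e+00,
         1.00000000e+00]])}
case []
keeper_nose []
loop_bar []
latch_lever []
catch []
```

View pics/scene0.png

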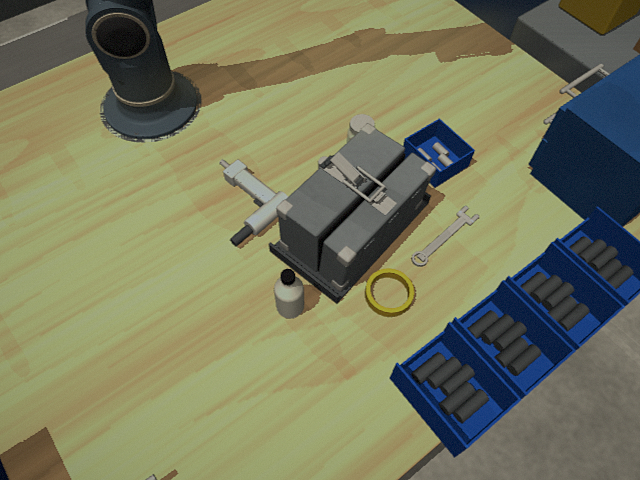

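View pics/side0.png

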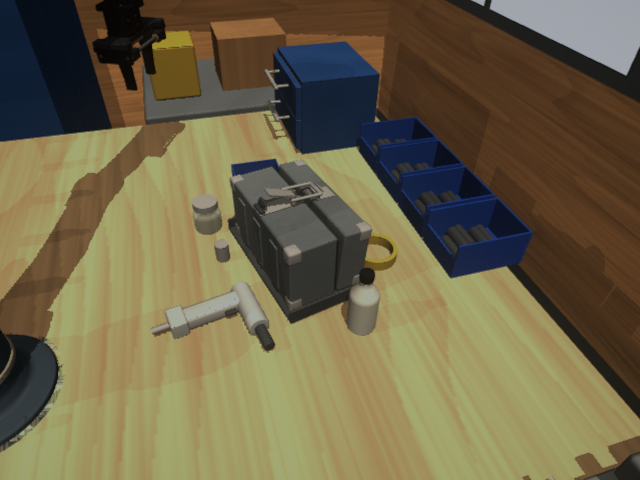

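View pics/wrist0.png

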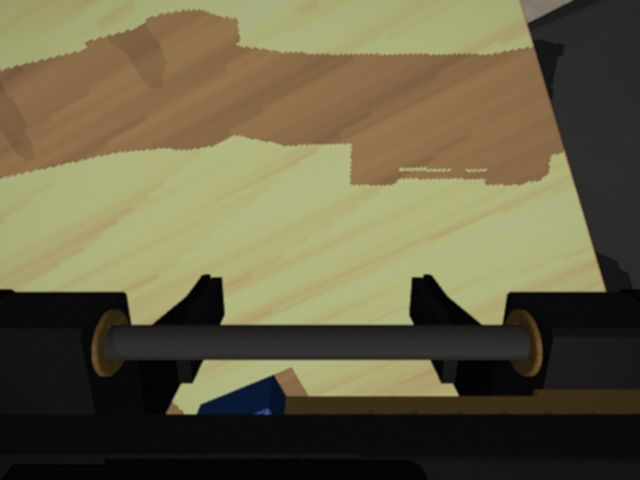

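```bash
python3 - <<'E'
import cv2
a=cv2.imread("pics/scene0.png")[110:310,250:450];cv2.imwrite("pics/sc_crop0.png",cv2.resize(a,None,fx=3,fy=3,interpolation=cv2.INTER_CUBIC))
a=cv2.imread("pics/side0.png")[150:330,210:390];cv2.imwrite("pics/si_crop0.png",cv2.resize(a,None,fx=3.3,fy=3.3,interpolation=cv2.INTER_CUBIC))
E
```

```text
(no output)
```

View pics/sc_crop0.png

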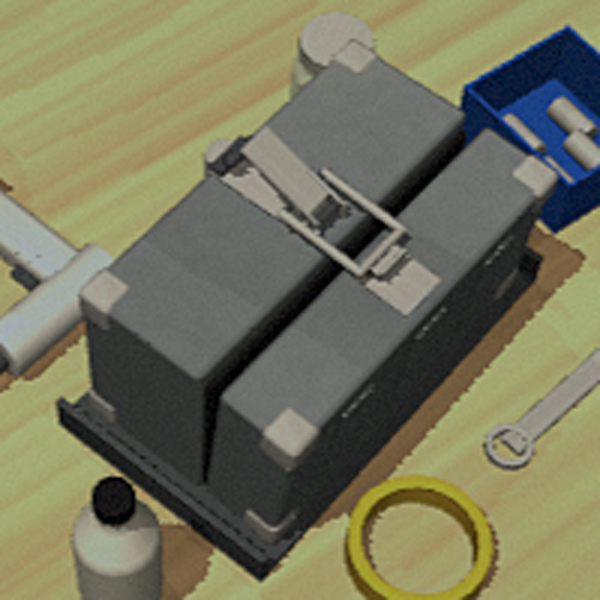

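View pics/si_crop0.png

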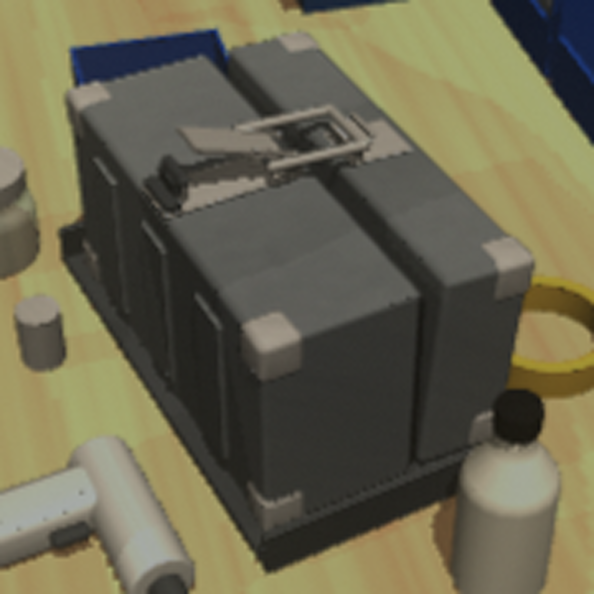

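```bash
cat > h.py <<'E'
import numpy as np,cv2
from scipy.spatial.transform import Rotation as R
from rig import manip
def cam(n,s=None):
    c=manip.get_calibration(n);K=c["camera_matrix"]
    if n=="wrist":
        s=s or manip.sense()
        T=np.eye(4);T[:3,:3]=R.from_euler("xyz",s["ee_rot"]).as_matrix();T[:3,3]=s["eef_pos"];T=T@c["mount"]
        return K,T[:3,3],T[:3,:3]
    return K,np.array(c["eye"]),R.from_euler("xyz",c["attitude"]).as_matrix()
def back(C,uv,z):
    K,e,A=C;d=np.linalg.inv(K)@[uv[0],uv[1],1];d=A@[d[0],-d[1],-d[2]]
    return e+d*(z-e[2])/d[2]
def proj(C,P):
    K,e,A=C;p=(np.atleast_2d(P)-e)@A;p=p*[1,-1,-1];q=p@K.T;return q[:,:2]/q[:,2:]
def tri(Cs,uvs):
    M=np.zeros((3,3));b=np.zeros(3)
    for (K,e,A),uv in zip(Cs,uvs):
        d=np.linalg.inv(K)@[uv[0],uv[1],1];d=A@[d[0],-d[1],-d[2]];d/=np.linalg.norm(d);Q=np.eye(3)-np.outer(d,d);M+=Q;b+=Q@e
    return np.linalg.solve(M,b)
E
python3 - <<'E'
from h import *
S=cam("scene");D=cam("side")
sc=dict(fnO=(278,208),fnS=(318,236),ffO=(368,127),ffS=(405,151),snO=(347,255),sfO=(432,165))
si={k:(210+x/3.3,150+y/3.3) for k,(x,y) in dict(ffO=(70,92),fnO=(250,350),fnS=(418,297),ffS=(208,57),snO=(530,265),sfO=(300,38)).items()}
for k in sc: print(k,back(S,sc[k],.145).round(4),back(D,si[k],.145).round(4), tri([S,D],[sc[k],si[k]]).round(4))
E
```

```text
fnO [0.4998 0.0241 0.145 ] [0.4891 0.0176 0.145 ] [0.4923 0.0288 0.1333]
fnS [0.5865 0.0459 0.145 ] [0.58   0.0327 0.145 ] [0.5836 0.0475 0.1343]
ffO [0.449  0.2698 0.145 ] [0.441  0.2645 0.145 ] [0.4426 0.2762 0.1365]
ffS [0.5358 0.2876 0.145 ] [0.5283 0.2806 0.145 ] [0.5311 0.2936 0.1365]
snO [0.6443 0.0624 0.145 ] [0.644  0.0411 0.145 ] [0.6464 0.059  0.1369]
sfO [0.5902 0.3056 0.145 ] [0.5886 0.287  0.145 ] [0.5906 0.3063 0.1375]
```

>>> apply_moves([
  [0, -10, 25],
  [10, -35, 55],
  [25, -70, 85],
  [45, -105, 100],
  [65, -140, 100],
  [85, -175, 100],
  [105, -210, 100],
  [125, -245, 100],
  [145, -280, 100],
  [165, -315, 100],
  [185, -350, 100],
  [200, -385, 100],
], yaw=[0.05, 0.1, 0.16, 0.22, 0.28, 0.34, 0.4, 0.46, 0.52, 0.58, 0.62, 0.66])

```text
time: 1.9
eef_pos: [0.4971, 0.2195, 0.3229]
ee_rot: [3.141, -0.0, 1.778]
ft_force: [1.3, -0.0, 0.8]
finger_gap: 1.007
```

>>> apply_moves([
  [15, -30, 0],
  [30, -55, 0],
  [30, -55, 0],
  [30, -55, 0],
  [30, -55, 0],
], yaw=[0, 0, 0, 0, 0])

```text
time: 2.32
eef_pos: [0.5267, 0.1654, 0.3229]
ee_rot: [3.141, -0.001, 1.779]
ft_force: [0.0, 0.3, -0.3]
finger_gap: 1.001
```

```bash
python3 - <<'E'
from h import *
s=manip.sense();print(s["time"],s["eef_pos"],s["ee_rot"],s["ft_force"],s["joint_pos"])
im=manip.capture("wrist"); cv2.imwrite("pics/wrist1.png",im[:,:,::-1])
for t in ["case","keeper_nose","loop_bar","latch_lever","catch"]:
        r=manip.recognise(t,"wrist"); print(t,[(np.round(d["extent"]),round(d["p"],2)) for d in r[:2]])
E
```

```text
2.3167 [0.52670955 0.16543024 0.3228796 ] [ 3.14070566e+00 -1.00545395e-03  1.77895706e+00] [ 0.00220292  0.25153893 -0.25370843] [-0.46438725  0.19021049  0.0998253   1.69638112 -0.0207216   1.25495437
  1.41902326]
case [(array([160., 123., 462., 304.]), 0.69)]
keeper_nose [(array([178., 240., 450., 305.]), 0.88)]
loop_bar [(array([287., 210., 339., 278.]), 0.84)]
latch_lever [(array([286., 167., 340., 280.]), 0.87)]
catch [(array([295., 150., 329., 160.]), 0.77)]
```

View pics/wrist1.png

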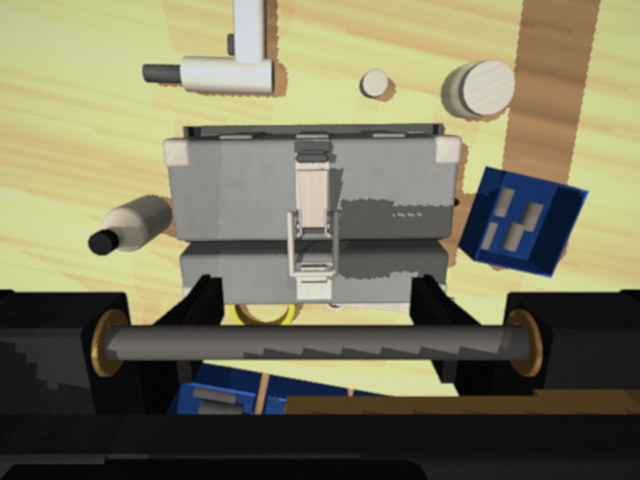

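```bash
python3 - <<'E'
import cv2
a=cv2.imread("pics/wrist1.png")[120:310,150:470];cv2.imwrite("pics/w1c.png",cv2.resize(a[:, :],None,fx=2.5,fy=2.5,interpolation=cv2.INTER_CUBIC))
a=cv2.imread("pics/wrist1.png")[140:310,270:360];cv2.imwrite("pics/w1d.png",cv2.resize(a,None,fx=3.5,fy=3.5,interpolation=cv2.INTER_CUBIC))
E
```

```text
(no output)
```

View pics/w1c.png

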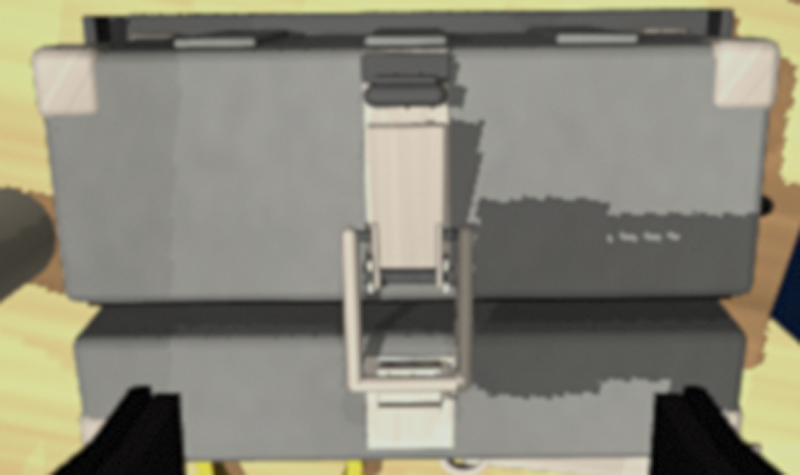

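View pics/w1d.png

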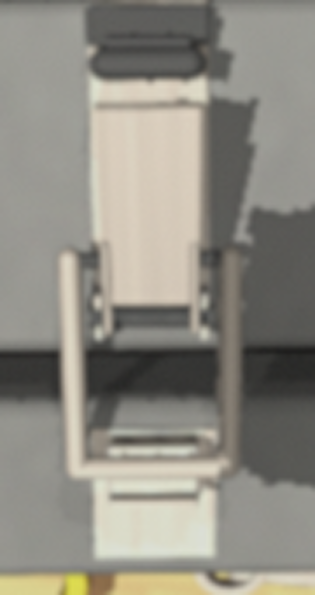

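```bash
python3 - <<'E'
from h import *
W=cam("wrist")
P=lambda u,v,z:back(W,(u,v),z)
a,b,c,d=P(163.2,138.8,.145),P(461.2,136,.145),P(180,240,.145),P(450,237.2,.145)
for p in(a,b,c,d):print(p.round(4))
print(np.linalg.norm(a-b),np.linalg.norm(c-d),[np.arctan2(*(q-p)[:2][::-1])-np.pi/2 for p,q in((a,b),(c,d))])
print("bar",P(287.7,273.4,.157),P(339.1,273.4,.157),P(313.4,273.4,.157))
print("lever end",P(313,140+103/3.5,.165), "keeper plate end",P(314,140+557/3.5,.143),"nose",P(314,140+487/3.5,.157))
S=cam("scene");D=cam("side");Wc=W
print("wrist cam",W[1])
# scene/side bar corners
print(tri([S,W],[(250+(365)/3,110+270/3),(287.7,273.4)]),tri([S,W],[(250+400/3,110+230/3),(339.1,273.4)]))
E
```

```text
[0.493 0.023 0.145]
[0.4372 0.2745 0.145 ]
[0.5819 0.0471 0.145 ]
[0.5268 0.2931 0.145 ]
0.25762832727800317 0.252073332193001 [np.float64(0.21839750564797855), np.float64(0.22028184578982613)]
bar [0.5888838  0.15177835 0.157     ] [0.57898643 0.19833688 0.157     ] [0.58393494 0.17505845 0.157     ]
lever end [0.48932562 0.1549204  0.165     ] keeper plate end [0.6163506  0.18235244 0.143     ] nose [0.58945604 0.17678807 0.157     ]
wrist cam [0.44907694 0.1494766  0.48510186]
[0.58965717 0.15482262 0.16005396] [0.57920905 0.1974527  0.15463679]
```

>>> apply_moves([
  [-15, 0, -30],
  [-25, 3, -60],
  [-25, 3, -75],
  [-25, 3, -75],
  [-25, 3, -75],
], yaw=[0.011, 0.011, 0.011, 0.011, 0.011])

```text
time: 3.03
eef_pos: [0.5015, 0.1688, 0.2478]
ee_rot: [3.141, -0.0, 1.792]
ft_force: [0.6, -0.2, -0.3]
finger_gap: 0.999
```

```bash
python3 - <<'E'
from h import *
s=manip.sense();print(s["time"],s["eef_pos"],s["ee_rot"],s["ft_force"])
im=manip.capture("wrist"); cv2.imwrite("pics/wrist2.png",im[:,:,::-1])
a=im[90:330,240:400,::-1];cv2.imwrite("pics/w2d.png",cv2.resize(a,None,fx=2.5,fy=2.5,interpolation=cv2.INTER_CUBIC))
E
```

```text
3.0333 [0.50154921 0.16880884 0.24778867] [ 3.14136483e+00 -1.14951272e-05  1.79180262e+00] [ 0.62966052 -0.22899088 -0.28866132]
```

View pics/wrist2.png

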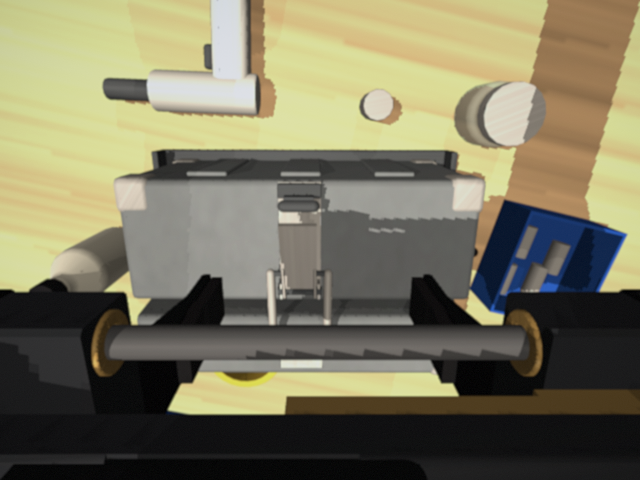

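View pics/w2d.png

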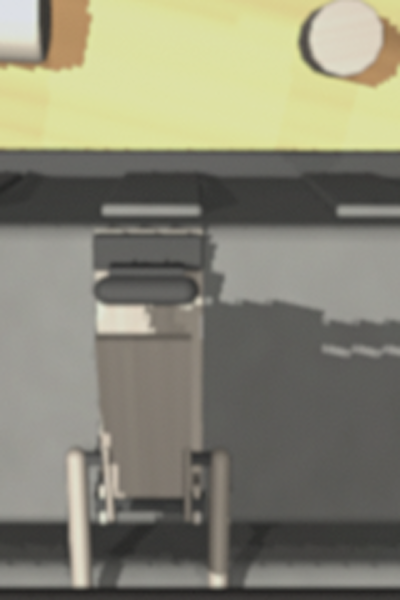

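```bash
python3 - <<'E'
from h import *
s1=dict(eef_pos=np.array([0.52670955,0.16543024,0.3228796]),ee_rot=[3.14070566e+00,-1.00545395e-03,1.77895706e+00])
A=cam("wrist",s1);B=cam("wrist")
o=np.array([.5544,.1701,.145]);th=.219
Rz=np.array([[np.cos(th),np.sin(th),0],[-np.sin(th),np.cos(th),0],[0,0,1]])
for n,a,b in [("catch",(312.3,158.3),(299.2,206)),("leverend",(312,169.7),(297.2,224)),("legtopL",(289.2,140+252/3.5),(240+76/2.5,90+452/2.5)),("legtopR",(336.3,140+250/3.5),(240+220/2.5,90+452/2.5)),("socket",(375,84),(378,106))]:
    p=tri([A,B],[a,b]);print(n,p.round(4),"case mm",(Rz@(p-o)*1000).round(1),(proj(A,p)-a).round(1))
p=back(A,(313.4,273.4),.157);print("bar",Rz@(p-o)*1000)
E
```

```text
catch [0.4797 0.1527 0.1725] case mm [-76.7  -0.8  27.5] [[0.2 0.1]]
leverend [0.4863 0.1539 0.1917] case mm [-70.   -1.1  46.7] [[0.1 0. ]]
legtopL [0.527  0.1429 0.1737] case mm [-32.6 -20.6  28.7] [[0.4 0.1]]
legtopR [0.5181 0.1808 0.1749] case mm [-33.1  18.3  29.9] [[-0.2 -0. ]]
socket [0.4041 0.2002 0.0729] case mm [-140.1   62.1  -72.1] [[-0.1  0. ]]
bar [29.88735004 -1.59550871 12.        ]
```

>>> apply_moves([
  [30, 2, 0],
  [60, 5, 0],
  [84, 7, 0],
  [84, 7, 0],
  [84, 7, -30],
  [84, 7, -60],
  [84, 7, -80],
  [84, 7, -85],
  [84, 7, -85],
  [84, 7, -85],
], yaw=[-0.002, -0.002, -0.002, -0.002, -0.002, -0.002, -0.002, -0.002, -0.002, -0.002])

```text
time: 3.92
eef_pos: [0.5876, 0.1763, 0.1657]
ee_rot: [3.136, -0.001, 1.789]
ft_force: [0.4, -1.0, 0.5]
finger_gap: 1.0
```

```bash
cat > snap.py <<'E'
import sys
from h import *
t=sys.argv[1]
s=manip.sense();print(s["time"],s["eef_pos"].round(4),s["ee_rot"].round(4),s["ft_force"].round(2))
a=manip.capture("scene")[120:260,290:440,::-1];b=manip.capture("side")[150:250,220:370,::-1]
a=cv2.resize(a,(600,560),interpolation=cv2.INTER_CUBIC)[:,:];b=cv2.resize(b,(600,400),interpolation=cv2.INTER_CUBIC)
cv2.imwrite(f"pics/sc{t}.png",a);cv2.imwrite(f"pics/si{t}.png",b)
E
python3 snap.py 3
```

```text
3.9167 [0.5876 0.1763 0.1657] [ 3.1361e+00 -8.0000e-04  1.7893e+00] [ 0.39 -0.96  0.53]
```

View pics/sc3.png

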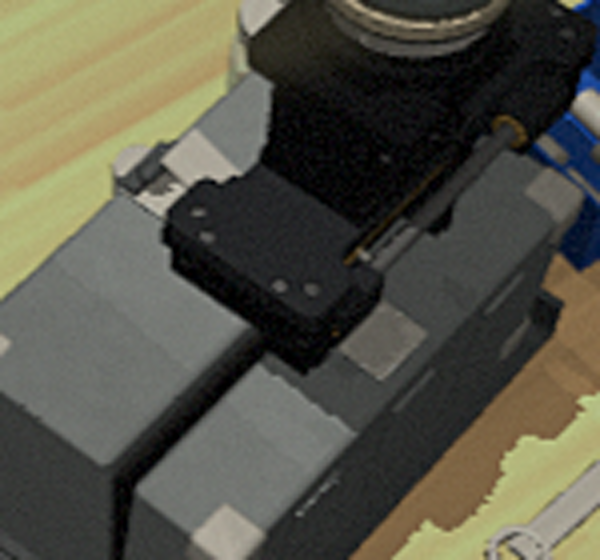

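View pics/si3.png

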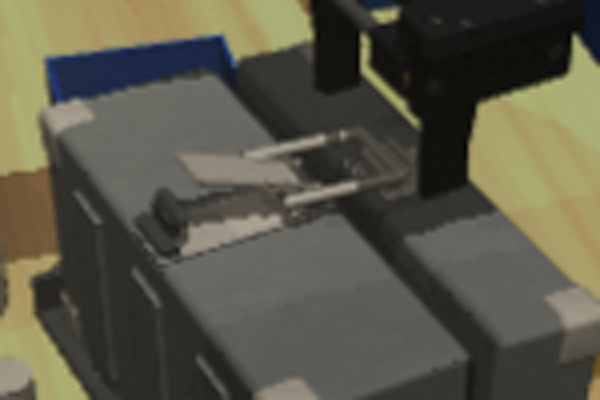

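>>> apply_moves([
  [0, 0, -4],
  [-1, 0, -8],
  [-1, 0, -12],
  [-1, 0, -15],
  [-1, 0, -16],
  [-1, 0, -16],
], yaw=[0, 0, 0, 0, 0, 0])

```text
time: 4.52
eef_pos: [0.5866, 0.1763, 0.1497]
ee_rot: [3.136, -0.001, 1.789]
ft_force: [0.1, 0.1, 0.2]
finger_gap: 1.002
```

>>> apply_moves([
  [0, 0, -1],
  [0, 0, -2],
  [0, 0, -3],
  [0, 0, -3],
], yaw=[0, 0, 0, 0])

```text
time: 4.85
eef_pos: [0.5865, 0.1763, 0.1464]
ee_rot: [3.136, -0.001, 1.789]
ft_force: [0.7, -0.1, 0.3]
finger_gap: 1.0
```

>>> apply_moves([
  [0, 0, -1],
  [0, 0, -1],
  [0, 0, -2],
  [0, 0, -2],
], yaw=[0, 0, 0, 0])

```text
time: 5.18
eef_pos: [0.5866, 0.1763, 0.1445]
ee_rot: [3.136, -0.001, 1.789]
ft_force: [-0.6, 0.3, 1.4]
finger_gap: 0.998
```

>>> apply_moves([
  [0, 0, -0.5],
  [0, 0, -1],
  [0, 0, -1],
], yaw=[0, 0, 0])

```text
time: 5.43
eef_pos: [0.5867, 0.1763, 0.1443]
ee_rot: [3.136, -0.001, 1.789]
ft_force: [-0.7, -0.6, 4.8]
finger_gap: 0.999
```

>>> apply_moves([
  [0, 0, 5],
  [0, 0, 10],
  [0, 0, 12],
  [0, 0, 12],
], yaw=[0, 0, 0, 0])

```text
time: 5.77
eef_pos: [0.5872, 0.1765, 0.1571]
ee_rot: [3.134, -0.001, 1.789]
ft_force: [0.1, 0.9, -0.2]
finger_gap: 0.999
```

>>> apply_moves([
  [0, 0, 0],
  [0, 0, 0],
  [0, 0, 0],
  [0, 0, 0],
  [0, 0, 0],
  [0, 0, 0],
], yaw=[0, 0, 0, 0, 0, 0], grip=49)

```text
time: 6.27
eef_pos: [0.5871, 0.1765, 0.1569]
ee_rot: [3.134, -0.001, 1.789]
ft_force: [-0.3, 0.2, -0.3]
finger_gap: 0.634
```

>>> apply_moves([
  [0, 0, -1],
  [0, 0, -1],
  [0, 0, -1],
  [0, 0, -1],
], yaw=[0, 0, 0, 0])

```text
time: 6.6
eef_pos: [0.5871, 0.1765, 0.1559]
ee_rot: [3.135, -0.001, 1.789]
ft_force: [0.4, -0.0, -0.4]
finger_gap: 0.566
```

```bash
python3 snap.py 4
```

```text
6.6 [0.5871 0.1765 0.1559] [ 3.1345e+00 -1.1000e-03  1.7893e+00] [ 0.43 -0.02 -0.42]
```

View pics/si4.png

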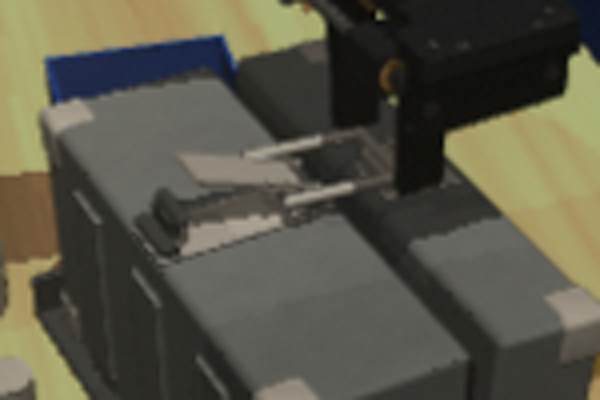

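>>> apply_moves([
  [0, 0, 0],
  [0, 0, 0],
  [0, 0, 0],
  [0, 0, 0],
], yaw=[0, 0, 0, 0], grip=42)

```text
time: 7.03
eef_pos: [0.5874, 0.1755, 0.156]
ee_rot: [3.134, -0.0, 1.789]
ft_force: [0.8, -2.7, -0.0]
finger_gap: 0.505
```

```bash
python3 snap.py 5
```

```text
7.0333 [0.5874 0.1755 0.156 ] [ 3.1343e+00 -1.0000e-04  1.7886e+00] [ 0.84 -2.69 -0.05]
```

View pics/si5.png

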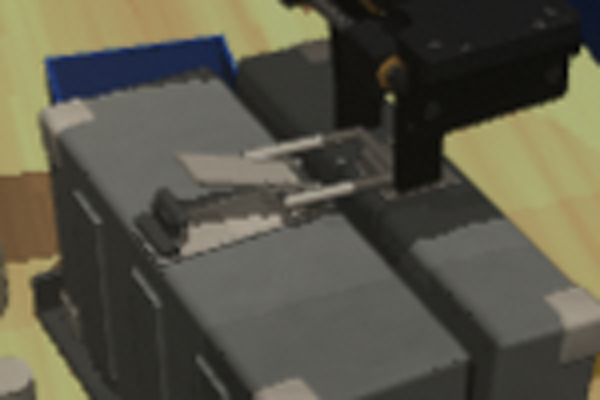

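>>> apply_moves([
  [0, 0, 0],
  [0, 0, 0],
  [0, 0, 0],
], yaw=[0, 0, 0], grip=38)

```text
time: 7.38
eef_pos: [0.5874, 0.1756, 0.156]
ee_rot: [3.134, -0.0, 1.789]
ft_force: [0.4, -2.1, -0.6]
finger_gap: 0.506
```

```bash
python3 - <<'E'
from h import *
im=manip.capture("wrist"); cv2.imwrite("pics/wrist6.png",im[:,:,::-1])
im=manip.capture("scene"); cv2.imwrite("pics/scene6.png",cv2.resize(im[140:240,310:430,::-1],None,fx=5,fy=5,interpolation=2))
E
```

```text
(no output)
```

View pics/wrist6.png

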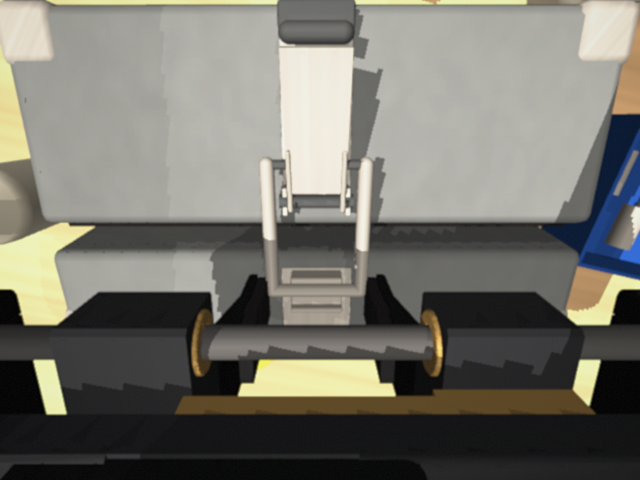

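View pics/scene6.png

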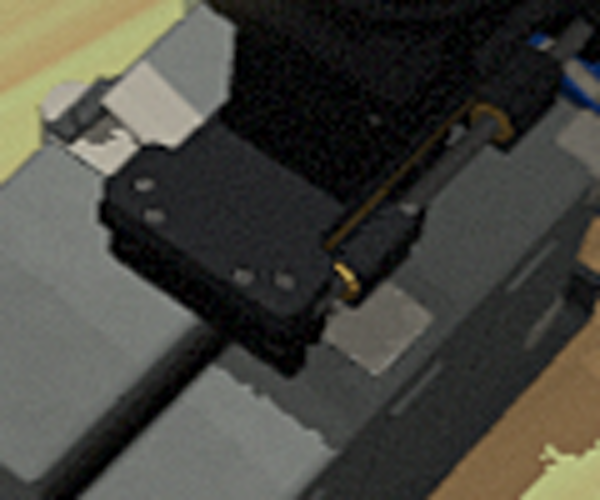

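```bash
python3 - <<'E'
from h import *
W=cam("wrist");s=manip.sense()
u=np.array([.976,.217]);v=np.array([-.217,.976])
for n,uv,z in [("bar",(315,287),.158),("nose/keeper near",(317,305),.157),("lip -x edge",(316,270),.155),("plate end",(317,325),.144),("axle",(316,160),.17),("lever low edge",(316,198),.165)]:
    p=back(W,uv,z);d=p[:2]-s["eef_pos"][:2];print(n,p.round(4),(1000*d@u).round(1),(1000*d@v).round(1))
E
```

```text
bar [0.582 0.174 0.158] -5.6 -0.3
nose/keeper near [0.5912 0.177  0.157 ] 4.1 0.6
lip -x edge [0.575  0.1729 0.155 ] -12.7 0.2
plate end [0.609 0.181 0.144] 22.3 0.6
axle [0.5246 0.1619 0.17  ] -64.2 0.3
lever low edge [0.5401 0.1653 0.165 ] -48.4 0.2
```

>>> apply_moves([
  [0, 0, 2],
  [0, 0, 4],
  [0, 0, 6],
  [0, 0, 8],
  [0, 0, 10],
  [0, 0, 10],
  [0, 0, 10],
], yaw=[0, 0, 0, 0, 0, 0, 0])

```text
time: 8.07
eef_pos: [0.5873, 0.1755, 0.166]
ee_rot: [3.134, -0.0, 1.789]
ft_force: [0.8, -1.7, -0.9]
finger_gap: 0.506
```

>>> apply_moves([
  [2, 0.4, 0],
  [4, 0.9, 0],
  [6, 1.3, 0],
  [8, 1.8, 0],
  [8, 1.8, 0],
], yaw=[0, 0, 0, 0, 0])

```text
time: 8.48
eef_pos: [0.5927, 0.1767, 0.1646]
ee_rot: [3.141, 0.0, 1.789]
ft_force: [-2.8, -2.2, 0.2]
finger_gap: 0.503
```

```bash
python3 snap.py 7;python3 - <<'E'
from h import *
im=manip.capture("wrist"); cv2.imwrite("pics/wrist7.png",im[:,:,::-1])
E
```

```text
8.4833 [0.5927 0.1767 0.1646] [3.1415e+00 4.0000e-04 1.7888e+00] [-2.79 -2.18  0.15]
```

View pics/wrist7.png

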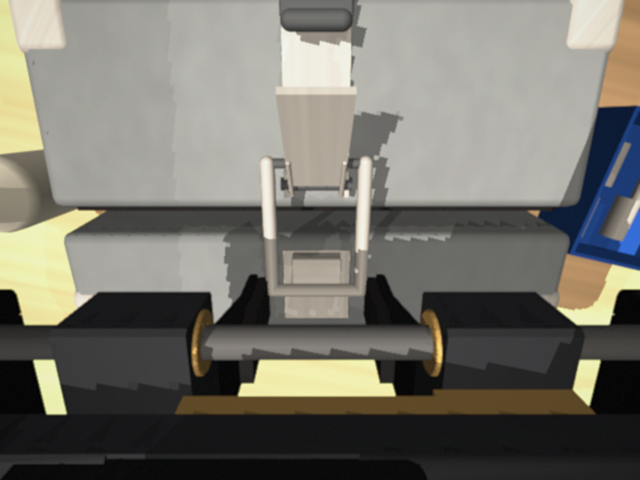

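View pics/si7.png

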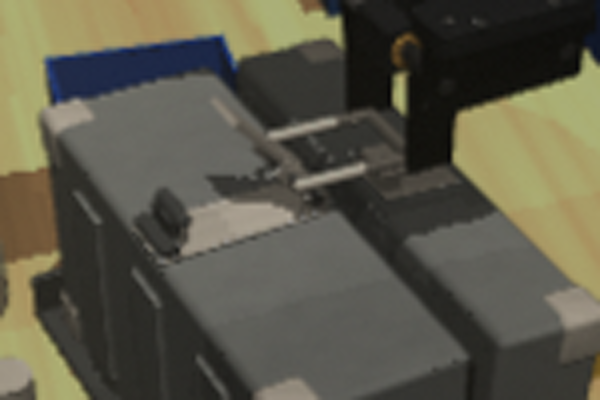

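>>> apply_moves([
  [2, 0.4, 2],
  [4, 0.9, 3],
  [6, 1.3, 3],
  [8, 1.8, 3],
  [8, 1.8, 3],
], yaw=[0, 0, 0, 0, 0])

```text
time: 9.05
eef_pos: [0.6026, 0.1789, 0.1685]
ee_rot: [3.137, 0.0, 1.789]
ft_force: [-1.2, -2.9, -0.1]
finger_gap: 0.503
```

```bash
python3 snap.py 8;python3 - <<'E'
from h import *
im=manip.capture("wrist"); cv2.imwrite("pics/wrist8.png",im[:,:,::-1])
E
```

```text
9.05 [0.6026 0.1789 0.1685] [3.1372e+00 3.0000e-04 1.7888e+00] [-1.16 -2.89 -0.14]
```

View pics/wrist8.png

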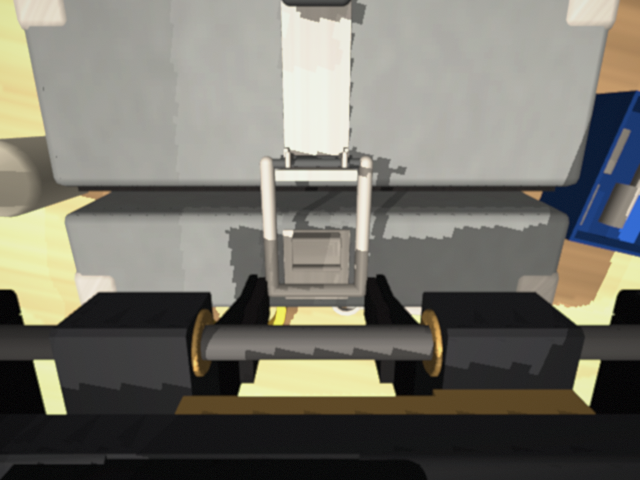

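View pics/si8.png

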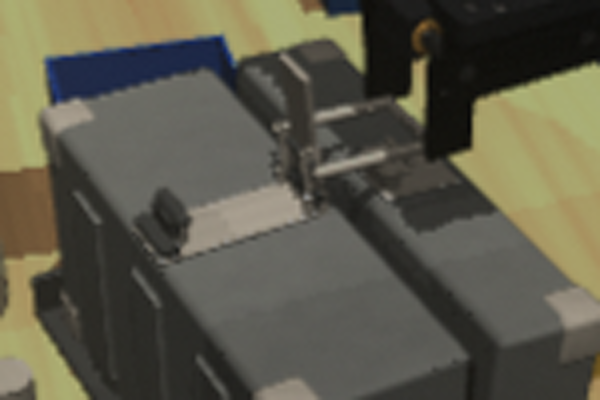

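```bash
python3 - <<'E'
import cv2
a=cv2.imread("pics/wrist8.png")[130:310,250:390];cv2.imwrite("pics/w8d.png",cv2.resize(a,None,fx=3.3,fy=3.3,interpolation=2))
E
```

```text
(no output)
```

View pics/w8d.png

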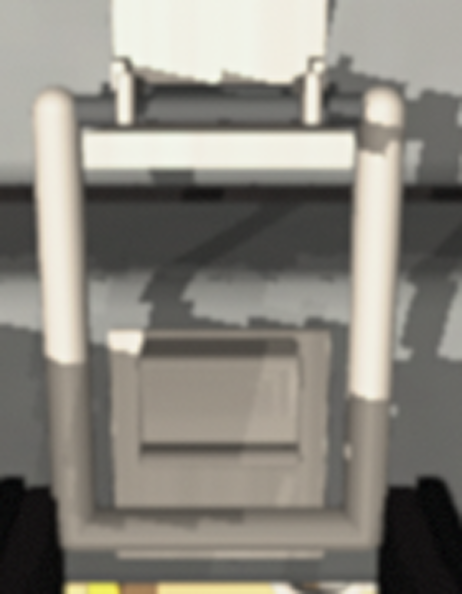

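```bash
python3 - <<'E'
from h import *
W=cam("wrist");s=manip.sense()
u=np.array([.976,.217]);v=np.array([-.217,.976])
for n,r,z in [("bar",531,.1705),("nose445",443,.1594),("noseEdge458",458,.1594),("plate -x",332,.144),("plate +x",556,.144),("leverend",168,.222),("seam fixed",188,.145)]:
    p=back(W,(315.5,130+r/3.3),z);d=p[:2]-s["eef_pos"][:2];print(n,p.round(4),(1000*d@u).round(1),(1000*d@v).round(1))
E
```

```text
bar [0.5991 0.1781 0.1705] -3.5 -0.1
nose445 [0.5906 0.1761 0.1594] -12.3 -0.1
noseEdge458 [0.5929 0.1766 0.1594] -9.9 -0.1
plate -x [0.5786 0.1734 0.144 ] -24.6 -0.1
plate +x [0.6158 0.1817 0.144 ] 13.6 -0.2
leverend [0.5415 0.1655 0.222 ] -62.5 0.2
seam fixed [0.5566 0.1686 0.145 ] -47.1 -0.1
```

>>> apply_moves([
  [1.5, 0.3, 0],
  [3, 0.7, 0],
  [4, 0.9, 0],
  [4, 0.9, 0],
], yaw=[0, 0, 0, 0])

```text
time: 9.53
eef_pos: [0.607, 0.1799, 0.1686]
ee_rot: [3.136, 0.0, 1.789]
ft_force: [-2.1, -2.3, -0.2]
finger_gap: 0.503
```

>>> apply_moves([
  [0, 0, -2],
  [0, 0, -4],
  [0, 0, -6],
  [0, 0, -8],
  [0, 0, -8],
], yaw=[0, 0, 0, 0, 0])

```text
time: 9.95
eef_pos: [0.6073, 0.18, 0.1604]
ee_rot: [3.135, 0.0, 1.789]
ft_force: [-0.0, -2.1, 1.0]
finger_gap: 0.507
```

```bash
python3 snap.py 9;python3 - <<'E'
from h import *
im=manip.capture("wrist"); cv2.imwrite("pics/wrist9.png",im[:,:,::-1])
a=im[130:310,250:390,::-1];cv2.imwrite("pics/w9d.png",cv2.resize(a,None,fx=3.3,fy=3.3,interpolation=2))
E
```

```text
9.95 [0.6073 0.18   0.1604] [3.1353e+00 2.0000e-04 1.7888e+00] [-0.05 -2.1   1.  ]
```

View pics/w9d.png

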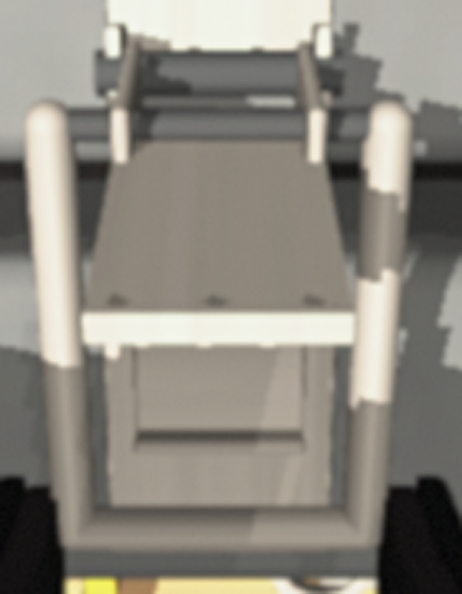

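View pics/si9.png

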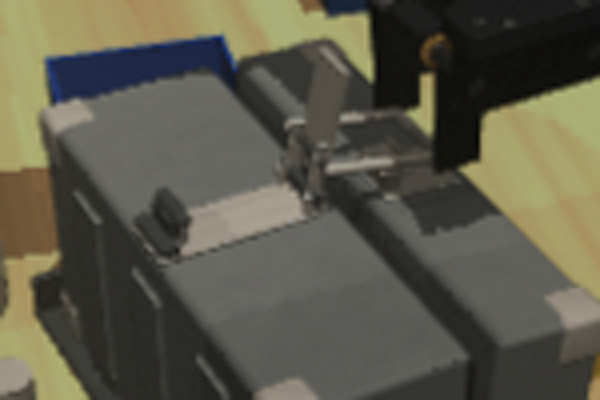

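```bash
python3 - <<'E'
from h import *
W=cam("wrist");s=manip.sense()
u=np.array([.976,.217])
for n,r,z in [("bar",527,.1627),("nose",440,.1594),("plate -x",335,.144),("plate +x",556,.144)]+[("lev",312,z) for z in (.205,.21,.215,.22)]+[("axle",122,z) for z in(.175,.18)]:
    p=back(W,(315.5,130+r/3.3),z);d=p[:2]-s["eef_pos"][:2];print(n,z,p.round(4),(1000*d@u).round(1))
E
```

```text
bar 0.1627 [0.6033 0.179  0.1627] -4.1
nose 0.1594 [0.592  0.1765 0.1594] -15.8
plate -x 0.144 [0.5816 0.1741 0.144 ] -26.4
plate +x 0.144 [0.6169 0.1819 0.144 ] 9.7
lev 0.205 [0.5614 0.1699 0.205 ] -47.1
lev 0.21 [0.56   0.1696 0.21  ] -48.5
lev 0.215 [0.5586 0.1693 0.215 ] -49.9
lev 0.22 [0.5573 0.169  0.22  ] -51.3
axle 0.175 [0.5472 0.1667 0.175 ] -61.6
axle 0.18 [0.5466 0.1665 0.18  ] -62.2
```

>>> apply_moves([
  [0, 0, -2],
  [0, 0, -4],
  [0, 0, -6],
  [0, 0, -7],
  [0, 0, -7],
], yaw=[0, 0, 0, 0, 0])

```text
time: 10.52
eef_pos: [0.6073, 0.18, 0.1535]
ee_rot: [3.135, 0.0, 1.789]
ft_force: [-1.5, -1.8, 1.5]
finger_gap: 0.501
```

```bash
python3 snap.py 10;python3 - <<'E'
from h import *
im=manip.capture("wrist"); cv2.imwrite("pics/wrist10.png",im[:,:,::-1])
a=im[130:310,250:390,::-1];cv2.imwrite("pics/w10d.png",cv2.resize(a,None,fx=3.3,fy=3.3,interpolation=2))
E
```

```text
10.5167 [0.6073 0.18   0.1535] [3.1353e+00 2.0000e-04 1.7888e+00] [-1.47 -1.85  1.48]
```

View pics/w10d.png

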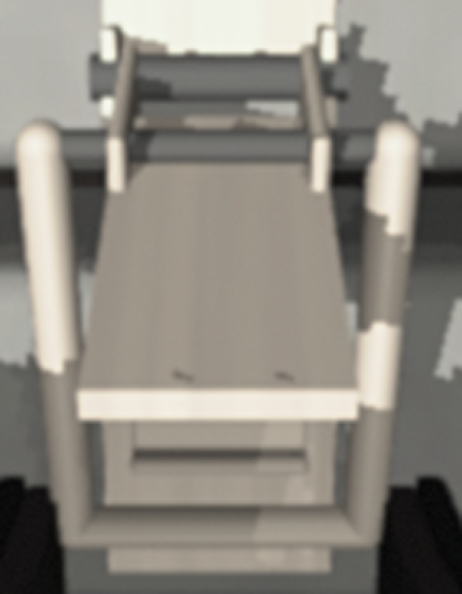

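View pics/si10.png

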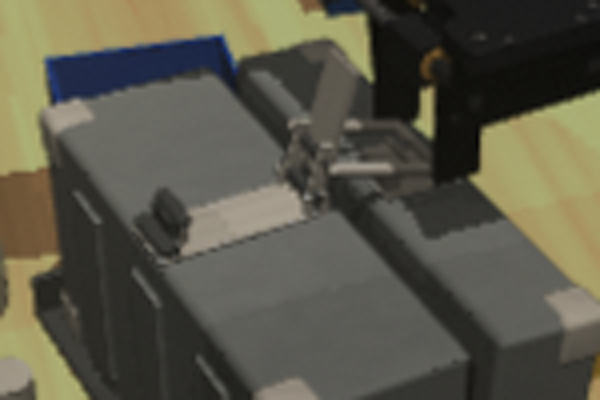

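>>> apply_moves([
  [0, 0, -1],
  [0, 0, -2],
  [0, 0, -2],
], yaw=[0, 0, 0])

```text
time: 10.92
eef_pos: [0.6075, 0.18, 0.1517]
ee_rot: [3.135, 0.0, 1.789]
ft_force: [-0.6, -2.3, 2.0]
finger_gap: 0.505
```

>>> apply_moves([
  [0, 0, 0],
  [0, 0, 0],
  [0, 0, 0],
  [0, 0, 0],
  [0, 0, 0],
  [0, 0, 0],
], yaw=[0, 0, 0, 0, 0, 0], grip=60)

```text
time: 11.42
eef_pos: [0.6074, 0.1804, 0.1517]
ee_rot: [3.135, -0.0, 1.789]
ft_force: [-0.0, -0.4, -0.3]
finger_gap: 0.688
```

```bash
python3 snap.py 11;python3 - <<'E'
from h import *
im=manip.capture("wrist"); cv2.imwrite("pics/wrist11.png",im[:,:,::-1])
a=im[130:310,250:390,::-1];cv2.imwrite("pics/w11d.png",cv2.resize(a,None,fx=3.3,fy=3.3,interpolation=2))
E
```

```text
11.4167 [0.6074 0.1804 0.1517] [ 3.1347e+00 -2.0000e-04  1.7892e+00] [-0.01 -0.35 -0.3 ]
```

View pics/w11d.png

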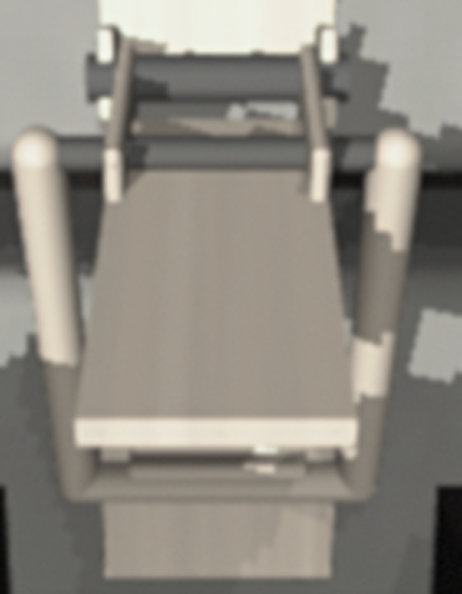

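View pics/si11.png

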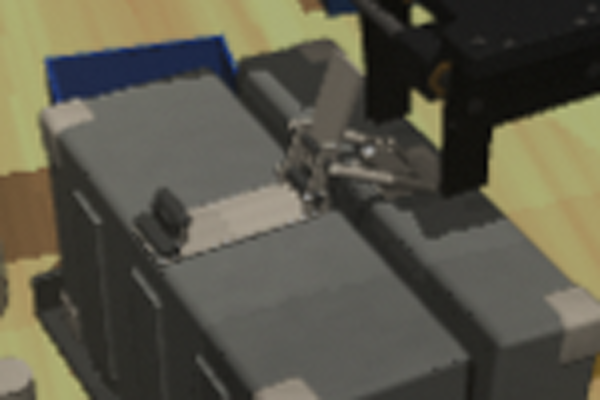

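```bash
python3 - <<'E'
from h import *
W=cam("wrist");s=manip.sense()
u=np.array([.976,.217])
for n,r,z in [("bar",485,.1474),("bar",485,.152),("bar",485,.1624),("nose",460,.1594),("plate +x",578,.144)]:
    p=back(W,(315.5,130+r/3.3),z);d=p[:2]-s["eef_pos"][:2];print(n,z,p.round(4),(1000*d@u).round(1))
# width of bar outer 46: cols 
for z in (.1474,.155,.1624):
    print(z,np.linalg.norm(back(W,(250+62/3.3,130+485/3.3),z)-back(W,(250+375/3.3,130+485/3.3),z)))
E
python3 - <<'E'
import cv2
a=cv2.imread("pics/wrist11.png")[240:310,265:365];cv2.imwrite("pics/w11e.png",cv2.resize(a,None,fx=7,fy=7,interpolation=2))
E
```

```text
bar 0.1474 [0.5999 0.1784 0.1474] -7.8
bar 0.152 [0.598 0.178 0.152] -9.8
bar 0.1624 [0.5935 0.177  0.1624] -14.3
nose 0.1594 [0.5913 0.1765 0.1594] -16.6
plate +x 0.144 [0.6161 0.1819 0.144 ] 8.8
0.1474 0.04470559789264136
0.155 0.04265993335207971
0.1624 0.04066810208890121
```

View pics/w11e.png

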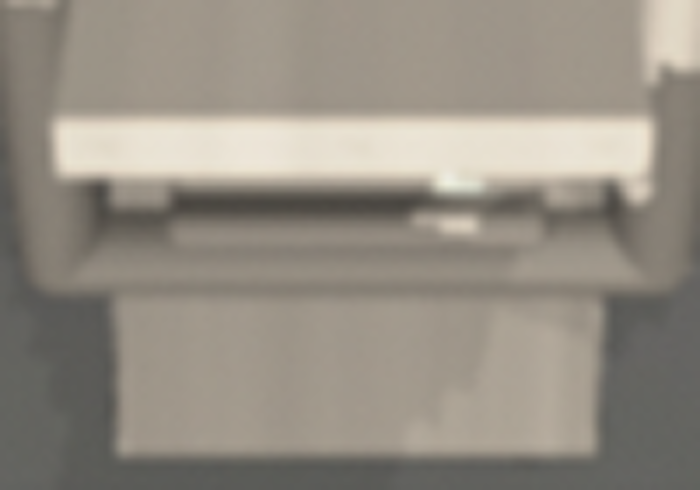

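>>> apply_moves([
  [0, 0, 5],
  [0, 0, 15],
  [0, 0, 40],
  [0, 0, 70],
  [0, 0, 88],
  [0, 0, 88],
], yaw=[0, 0, 0, 0, 0, 0])

```text
time: 12.07
eef_pos: [0.6103, 0.1809, 0.246]
ee_rot: [3.124, -0.001, 1.789]
ft_force: [1.0, -0.6, 0.7]
finger_gap: 0.688
```

>>> apply_moves([
  [0, 0, 0],
  [0, 0, 0],
  [0, 0, 0],
  [0, 0, 0],
  [0, 0, 0],
  [0, 0, 0],
  [0, 0, 0],
  [0, 0, 0],
  [0, 0, 0],
  [0, 0, 0],
], yaw=[0, 0, 0, 0, 0, 0, 0, 0, 0, 0], grip=0)

```text
time: 12.9
eef_pos: [0.6103, 0.1809, 0.2459]
ee_rot: [3.125, -0.001, 1.789]
ft_force: [-0.1, -0.2, 1.0]
finger_gap: 0.038
```

```bash
python3 snap.py 12;python3 - <<'E'
from h import *
im=manip.capture("wrist"); cv2.imwrite("pics/wrist12.png",im[:,:,::-1])
E
```

```text
12.9 [0.6103 0.1809 0.2459] [ 3.1245e+00 -1.4000e-03  1.7886e+00] [-0.08 -0.17  1.02]
```

View pics/wrist12.png

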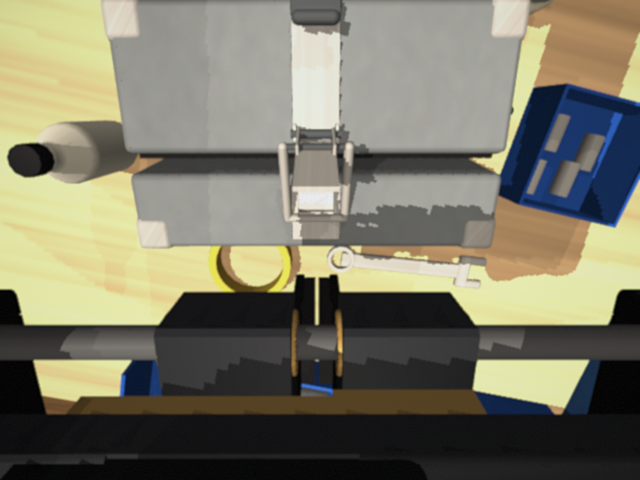

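View pics/si12.png

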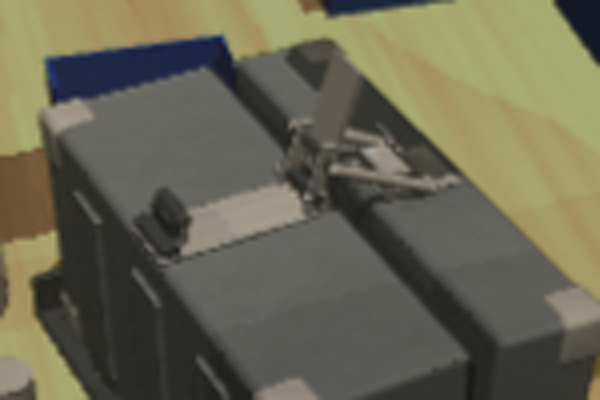

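>>> apply_moves([
  [0, 0, -15],
  [-3, -1, -30],
  [-8, -2, -38],
  [-12, -2.6, -41],
  [-14, -3, -41],
  [-14, -3, -41],
], yaw=[0, 0, 0, 0, 0, 0])

```text
time: 13.55
eef_pos: [0.5961, 0.178, 0.2056]
ee_rot: [3.124, -0.002, 1.789]
ft_force: [0.4, 0.4, -0.5]
finger_gap: 0.005
```

>>> apply_moves([
  [-2, -0.4, 0],
  [-4, -0.9, 0],
  [-6, -1.3, 0],
  [-8, -1.8, 0],
  [-8, -1.8, 0],
], yaw=[0, 0, 0, 0, 0])

```text
time: 13.97
eef_pos: [0.5878, 0.1761, 0.2059]
ee_rot: [3.124, -0.002, 1.789]
ft_force: [0.3, -0.2, -0.4]
finger_gap: 0.007
```

```bash
python3 snap.py 13
```

```text
13.9667 [0.5878 0.1761 0.2059] [ 3.1238e+00 -1.7000e-03  1.7888e+00] [ 0.32 -0.21 -0.38]
```

View pics/si13.png

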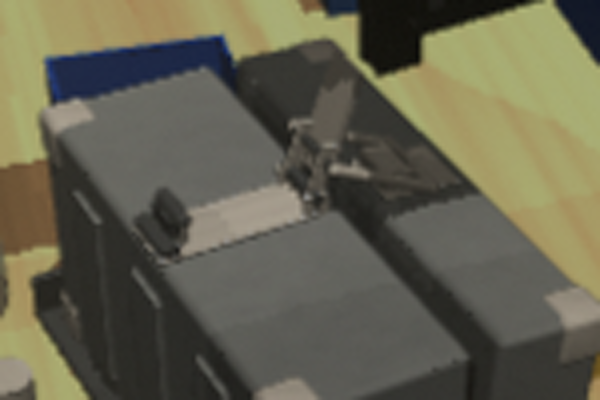

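>>> apply_moves([
  [-2, -0.4, 0],
  [-4, -0.9, 0],
  [-6, -1.3, 0],
  [-8, -1.8, 0],
  [-10, -2.2, 0],
  [-12, -2.6, 0],
  [-12, -2.6, 0],
], yaw=[0, 0, 0, 0, 0, 0, 0])

```text
time: 14.65
eef_pos: [0.5763, 0.1736, 0.2062]
ee_rot: [3.122, -0.002, 1.789]
ft_force: [1.1, -0.1, 0.8]
finger_gap: 0.005
```

```bash
python3 snap.py 14
```

```text
14.65 [0.5763 0.1736 0.2062] [ 3.1223e+00 -1.8000e-03  1.7888e+00] [ 1.11 -0.09  0.83]
```

View pics/si14.png

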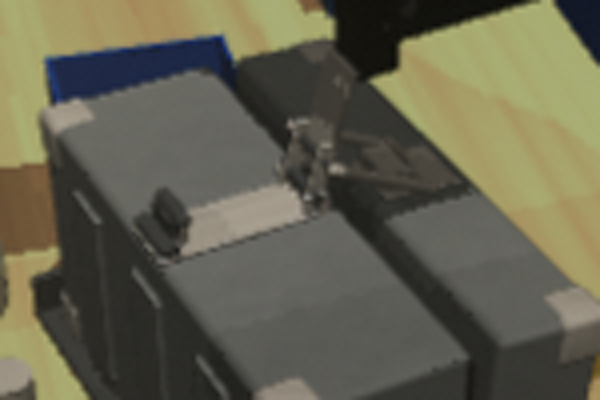

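>>> apply_moves([
  [-2, -0.4, 0],
  [-4, -0.9, 0],
  [-6, -1.3, 0],
  [-8, -1.8, 0],
  [-10, -2.2, 0],
  [-10, -2.2, 0],
], yaw=[0, 0, 0, 0, 0, 0])

```text
time: 15.25
eef_pos: [0.5656, 0.1713, 0.2059]
ee_rot: [3.124, -0.002, 1.789]
ft_force: [0.5, 0.0, 0.6]
finger_gap: 0.006
```

>>> apply_moves([
  [-2, -0.4, 0],
  [-4, -0.9, 0],
  [-6, -1.3, 0],
  [-6, -1.3, 0],
], yaw=[0, 0, 0, 0])

```text
time: 15.58
eef_pos: [0.559, 0.1698, 0.2058]
ee_rot: [3.125, -0.002, 1.789]
ft_force: [-0.1, 0.1, 0.5]
finger_gap: 0.005
```

```bash
python3 snap.py 15
```

```text
15.5833 [0.559  0.1698 0.2058] [ 3.1247e+00 -1.7000e-03  1.7889e+00] [-0.06  0.11  0.53]
```

View pics/si15.png

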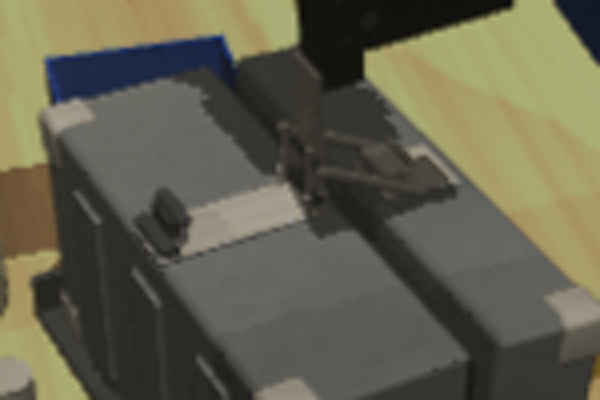

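>>> apply_moves([
  [-1, -0.2, 0],
  [-2, -0.4, -1],
  [-3, -0.7, -1],
  [-4, -0.9, -1],
  [-4, -0.9, -1],
], yaw=[0, 0, 0, 0, 0])

```text
time: 16.1
eef_pos: [0.5549, 0.1689, 0.2047]
ee_rot: [3.125, -0.002, 1.789]
ft_force: [0.1, 0.4, -0.0]
finger_gap: 0.003
```

>>> apply_moves([
  [-1, -0.2, 0],
  [-2, -0.4, 0],
  [-3, -0.7, 0],
  [-4, -0.9, 0],
  [-4, -0.9, 0],
], yaw=[0, 0, 0, 0, 0])

```text
time: 16.52
eef_pos: [0.5509, 0.1681, 0.2046]
ee_rot: [3.125, -0.002, 1.789]
ft_force: [1.9, 0.9, -1.8]
finger_gap: 0.006
```

```bash
python3 snap.py 16; python3 - <<'E'
from h import *
im=manip.capture("wrist"); cv2.imwrite("pics/wrist16.png",im[:,:,::-1])
im=manip.capture("side"); cv2.imwrite("pics/si16z.png",cv2.resize(im[170:215,270:350,::-1],None,fx=9,fy=9,interpolation=2))
E
```

```text
16.5167 [0.5509 0.1681 0.2046] [ 3.1247e+00 -1.8000e-03  1.7890e+00] [ 1.89  0.9  -1.8 ]
```

View pics/si16z.png

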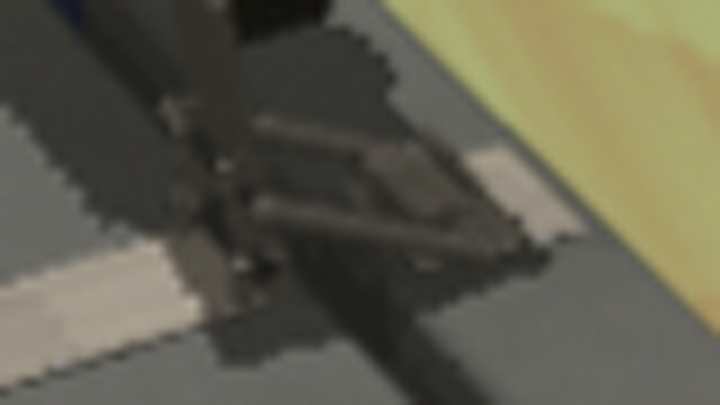

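View pics/wrist16.png

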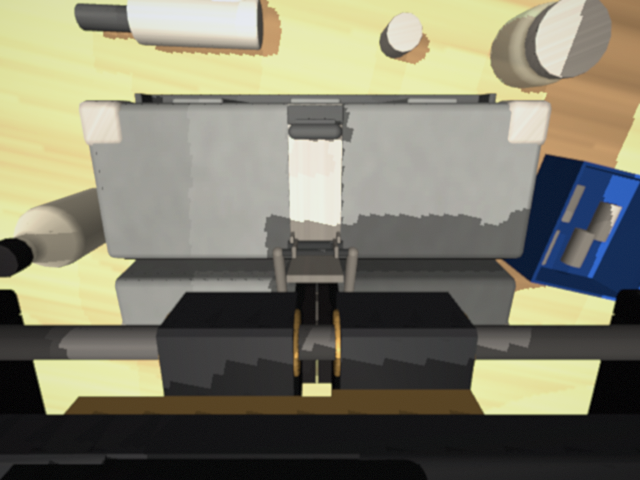

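View pics/si16.png

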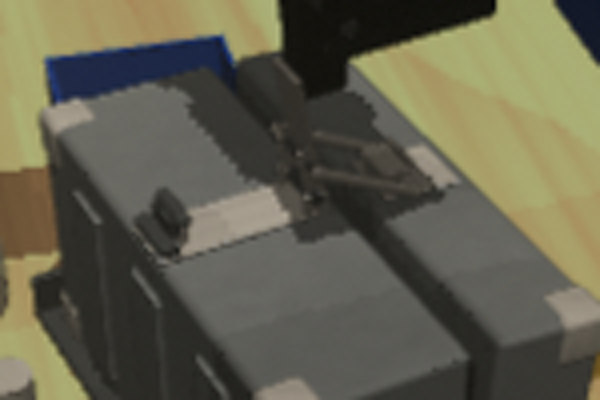

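>>> apply_moves([
  [-1.5, -0.3, 0],
  [-3, -0.7, -0.3],
  [-4, -0.9, -0.6],
  [-4, -0.9, -0.6],
], yaw=[0, 0, 0, 0])

```text
time: 17.05
eef_pos: [0.5487, 0.1676, 0.2046]
ee_rot: [3.12, -0.002, 1.789]
ft_force: [6.2, 1.7, -2.2]
finger_gap: 0.005
```

>>> apply_moves([
  [-1.5, -0.3, -0.3],
  [-3, -0.7, -0.6],
  [-4, -0.9, -1],
  [-4, -0.9, -1],
], yaw=[0, 0, 0, 0])

```text
time: 17.38
eef_pos: [0.5469, 0.1672, 0.2044]
ee_rot: [3.114, -0.002, 1.789]
ft_force: [5.9, 1.0, -2.2]
finger_gap: -0.0
```

>>> apply_moves([
  [-2, -0.4, -0.3],
  [-4, -0.9, -0.6],
  [-6, -1.3, -1],
  [-6, -1.3, -1],
], yaw=[0, 0, 0, 0])

```text
time: 17.72
eef_pos: [0.5434, 0.1664, 0.2041]
ee_rot: [3.108, -0.003, 1.789]
ft_force: [7.2, 1.8, -2.1]
finger_gap: 0.006
```

>>> apply_moves([
  [-2, -0.4, -0.5],
  [-4, -0.9, -1],
  [-6, -1.3, -2],
  [-6, -1.3, -2],
], yaw=[0, 0, 0, 0])

```text
time: 18.05
eef_pos: [0.5405, 0.1658, 0.2035]
ee_rot: [3.099, -0.003, 1.789]
ft_force: [8.2, 2.1, -1.0]
finger_gap: 0.008
```

```bash
python3 snap.py 17; python3 - <<'E'
from h import *
im=manip.capture("wrist"); cv2.imwrite("pics/wrist17.png",im[:,:,::-1])
E
```

```text
18.05 [0.5405 0.1658 0.2035] [ 3.0993e+00 -3.0000e-03  1.7886e+00] [ 8.22  2.12 -1.01]
```

View pics/si17.png

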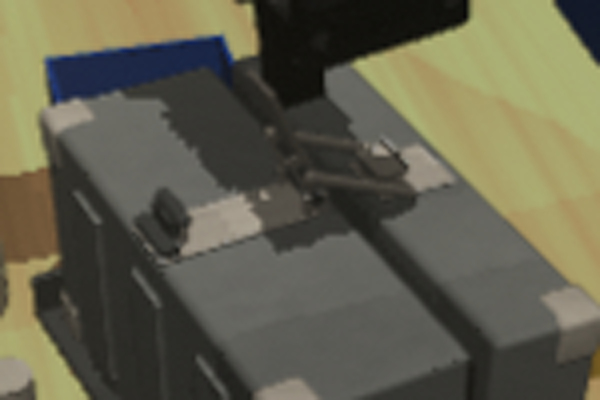

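View pics/sc17.png

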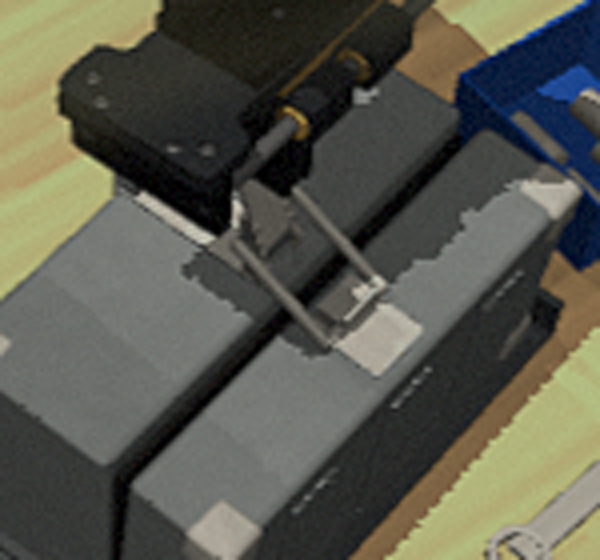

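>>> apply_moves([
  [-2, -0.4, -0.8],
  [-3.9, -0.9, -1.6],
  [-5.9, -1.3, -2.6],
  [-7.8, -1.7, -3.8],
  [-9.8, -2.2, -5.2],
  [-11.7, -2.6, -6.8],
  [-13.7, -3, -8.5],
  [-15.1, -3.4, -10],
  [-15.1, -3.4, -10],
], yaw=[0, 0, 0, 0, 0, 0, 0, 0, 0])

```text
time: 18.95
eef_pos: [0.5291, 0.1633, 0.1972]
ee_rot: [3.09, -0.004, 1.788]
ft_force: [4.3, 1.0, 11.2]
finger_gap: 0.008
```

>>> apply_moves([
  [-2.5, -0.5, -2],
  [-4.5, -1, -4],
  [-6.3, -1.4, -6],
  [-8, -1.8, -8],
  [-9.5, -2.1, -10],
  [-11, -2.4, -12],
  [-12.3, -2.7, -14],
  [-12.3, -2.7, -14],
], yaw=[0, 0, 0, 0, 0, 0, 0, 0])

```text
time: 19.62
eef_pos: [0.5174, 0.1608, 0.1852]
ee_rot: [3.087, -0.005, 1.788]
ft_force: [0.2, 0.7, 9.2]
finger_gap: 0.005
```

```bash
python3 snap.py 18
```

```text
19.6167 [0.5174 0.1608 0.1852] [ 3.0872 -0.0047  1.7882] [0.2  0.74 9.24]
```

View pics/si18.png

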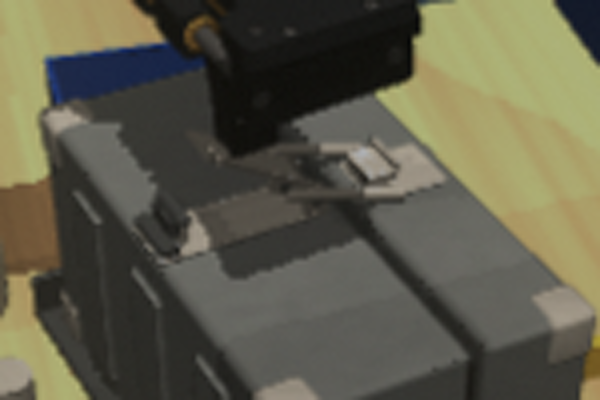

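View pics/sc18.png

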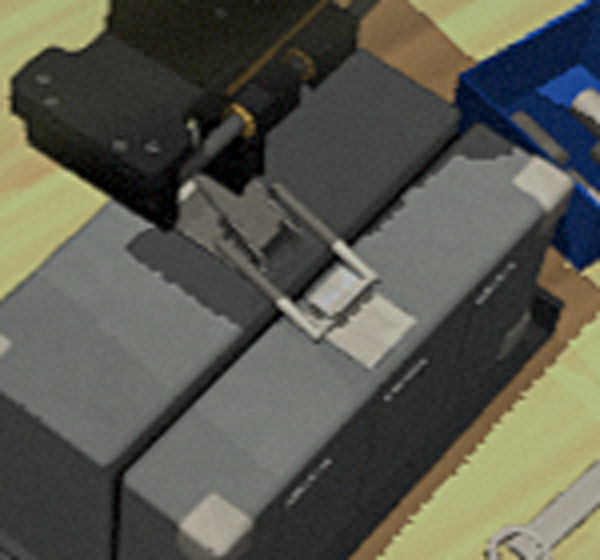

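>>> apply_moves([
  [-1.2, -0.3, -2],
  [-2.3, -0.5, -4],
  [-3.3, -0.7, -6],
  [-4.2, -0.9, -8],
  [-5, -1.1, -10],
  [-5.6, -1.2, -12],
  [-5.6, -1.2, -12],
], yaw=[0, 0, 0, 0, 0, 0, 0])

```text
time: 20.3
eef_pos: [0.5109, 0.1593, 0.1731]
ee_rot: [3.089, -0.005, 1.788]
ft_force: [-1.6, -0.1, 3.6]
finger_gap: 0.005
```

>>> apply_moves([
  [-0.2, 0, -1],
  [-0.3, 0, -2],
  [-0.4, 0, -3],
  [-0.4, 0, -3.5],
  [-0.4, 0, -4],
  [-0.4, 0, -4],
], yaw=[0, 0, 0, 0, 0, 0])

```text
time: 20.8
eef_pos: [0.5103, 0.1593, 0.1687]
ee_rot: [3.09, -0.004, 1.788]
ft_force: [-0.8, -0.5, 1.0]
finger_gap: 0.006
```

>>> apply_moves([
  [0, 0, -0.7],
  [0, 0, -1.4],
  [0, 0, -2],
  [0, 0, -2.5],
  [0, 0, -3],
  [0, 0, -3],
], yaw=[0, 0, 0, 0, 0, 0])

```text
time: 21.3
eef_pos: [0.5102, 0.1593, 0.166]
ee_rot: [3.09, -0.005, 1.788]
ft_force: [-1.8, -1.0, 4.3]
finger_gap: 0.006
```

```bash
python3 snap.py 19;  python3 - <<'E'
from h import *
im=manip.capture("wrist"); cv2.imwrite("pics/wrist19.png",im[:,:,::-1])
E
```

```text
21.3 [0.5102 0.1593 0.166 ] [ 3.09   -0.0046  1.7882] [-1.77 -0.97  4.28]
```

View pics/si19.png

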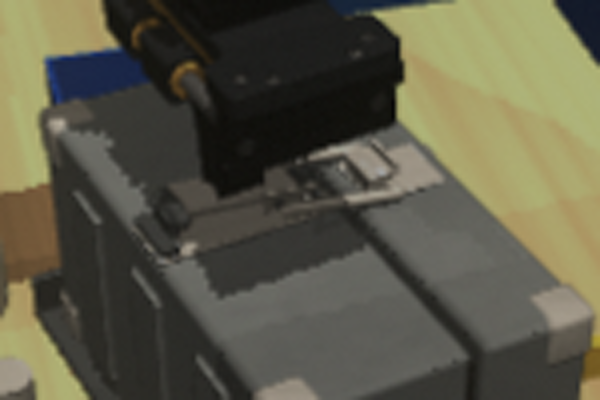

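View pics/wrist19.png

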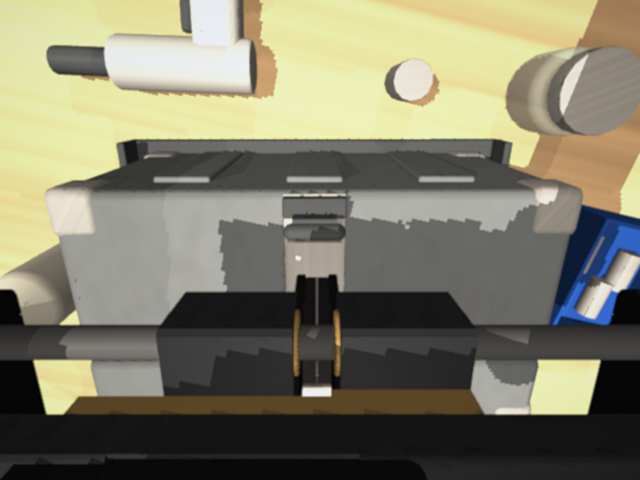

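>>> apply_moves([
  [0, 0, -1],
  [0, 0, -2],
  [0, 0, -2.7],
  [0, 0, -3.3],
  [0, 0, -3.3],
], yaw=[0, 0, 0, 0, 0])

```text
time: 21.87
eef_pos: [0.51, 0.1592, 0.1644]
ee_rot: [3.09, -0.005, 1.788]
ft_force: [-5.9, -1.1, 11.0]
finger_gap: 0.006
```

>>> apply_moves([
  [0, 0, -1.5],
  [0, 0, -2],
  [0, 0, -2.4],
  [0, 0, -2.7],
  [0, 0, -2.7],
], yaw=[0, 0, 0, 0, 0])

```text
time: 22.28
eef_pos: [0.5099, 0.1592, 0.1618]
ee_rot: [3.09, -0.005, 1.788]
ft_force: [-0.3, 0.6, -0.2]
finger_gap: 0.003
```

>>> apply_moves([
  [0, 0, -0.7],
  [0, 0, -1.4],
  [0, 0, -1.8],
  [0, 0, -1.8],
], yaw=[0, 0, 0, 0])

```text
time: 22.62
eef_pos: [0.5102, 0.1593, 0.1609]
ee_rot: [3.089, -0.005, 1.788]
ft_force: [-2.7, -0.6, 9.4]
finger_gap: 0.005
```

```bash
python3 snap.py 20;  python3 - <<'E'
from h import *
im=manip.capture("wrist"); cv2.imwrite("pics/wrist20.png",cv2.resize(im[170:300,250:390,::-1],None,fx=4,fy=4,interpolation=2))
E
```

```text
22.6167 [0.5102 0.1593 0.1609] [ 3.0892 -0.0052  1.7879] [-2.72 -0.63  9.43]
```

View pics/wrist20.png

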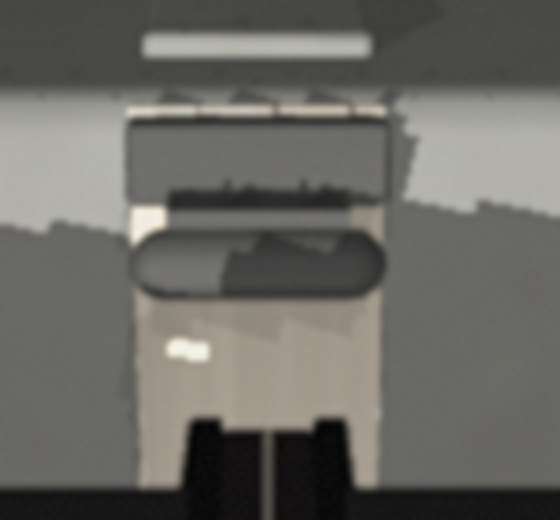

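View pics/si20.png

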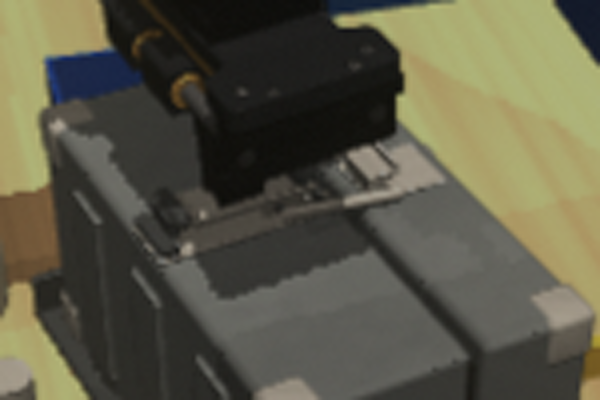

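>>> apply_moves([
  [0, 0, -0.8],
  [0, 0, -1.5],
  [0, 0, -2],
  [0, 0, -2.2],
  [0, 0, -2.2],
], yaw=[0, 0, 0, 0, 0])

```text
time: 23.18
eef_pos: [0.5103, 0.1593, 0.1607]
ee_rot: [3.089, -0.005, 1.788]
ft_force: [-6.7, -2.7, 16.3]
finger_gap: 0.009
```

>>> apply_moves([
  [0, 0, 2],
  [0, 0, 10],
  [0, 0, 35],
  [0, 0, 70],
  [0, 0, 105],
  [-15, -5, 140],
  [-35, -10, 160],
  [-35, -10, 160],
  [-35, -10, 160],
], yaw=[0, 0, 0, 0, 0, 0, 0, 0, 0])

```text
time: 23.93
eef_pos: [0.4755, 0.1494, 0.3219]
ee_rot: [3.086, -0.006, 1.788]
ft_force: [0.3, 0.3, -0.3]
finger_gap: 0.003
```

```bash
python3 snap.py 21;  python3 - <<'E'
from h import *
im=manip.capture("wrist"); cv2.imwrite("pics/wrist21.png",im[:,:,::-1])
im=manip.capture("scene"); cv2.imwrite("pics/scene21.png",im[:,:,::-1])
E
```

```text
23.9333 [0.4755 0.1494 0.3219] [ 3.0857 -0.0063  1.7881] [ 0.29  0.28 -0.3 ]
```

View pics/si21.png

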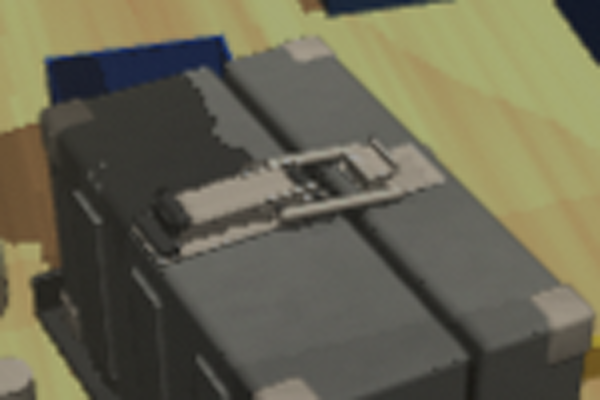

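View pics/wrist21.png

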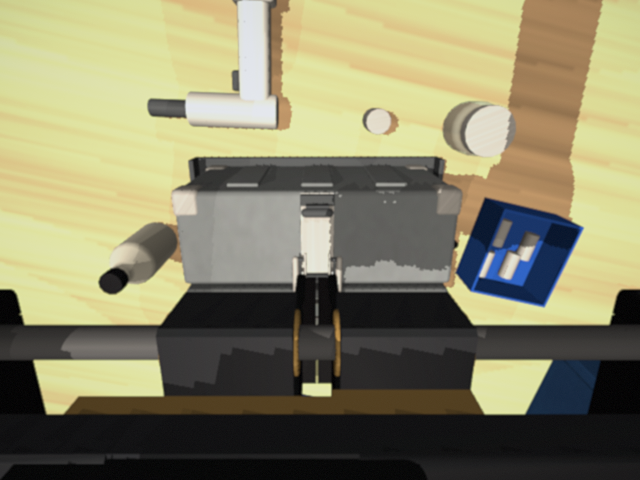

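View pics/scene21.png

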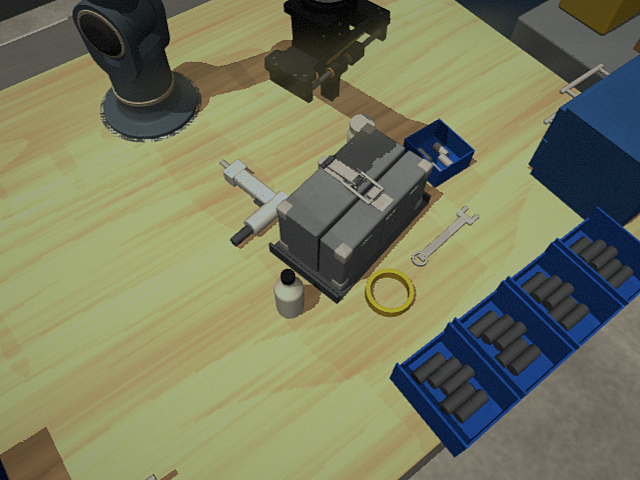

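```bash
python3 - <<'E'
from h import *
a=cv2.imread("pics/scene21.png")[145:215,310:410];cv2.imwrite("pics/s21z.png",cv2.resize(a,None,fx=8,fy=8,interpolation=2))
a=cv2.imread("pics/wrist21.png")[180:300,270:370];cv2.imwrite("pics/w21z.png",cv2.resize(a,None,fx=5,fy=5,interpolation=2))
im=manip.capture("side")[175:225,240:340,::-1];cv2.imwrite("pics/si21z.png",cv2.resize(im,None,fx=8,fy=8,interpolation=2))
E
```

View pics/s21z.png

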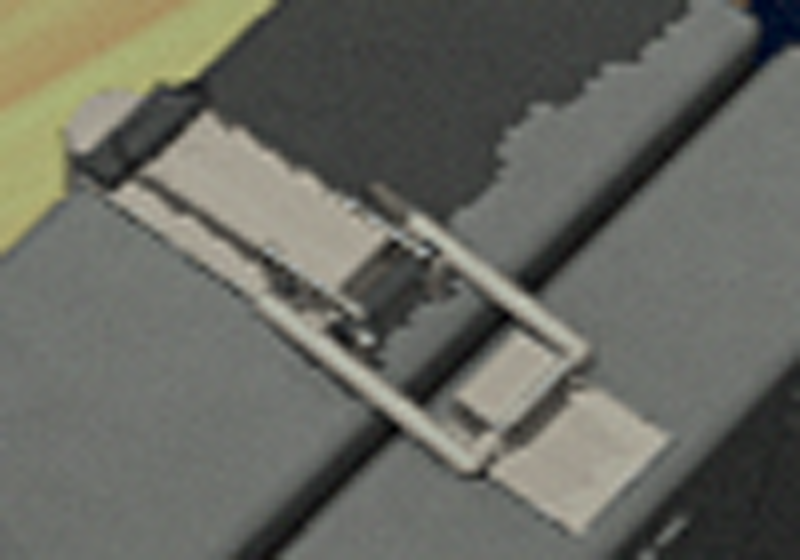

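View pics/w21z.png

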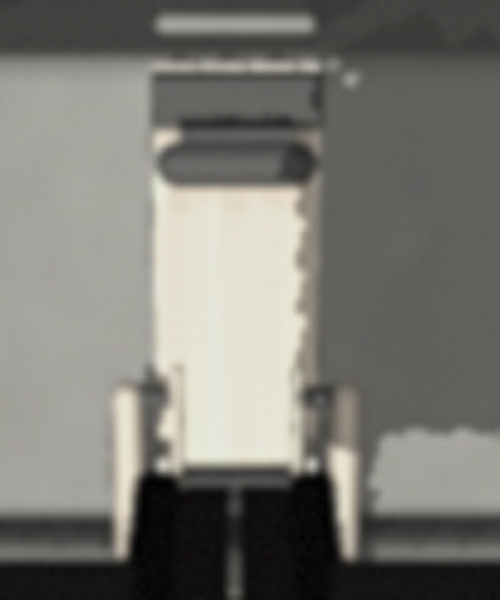

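View pics/si21z.png

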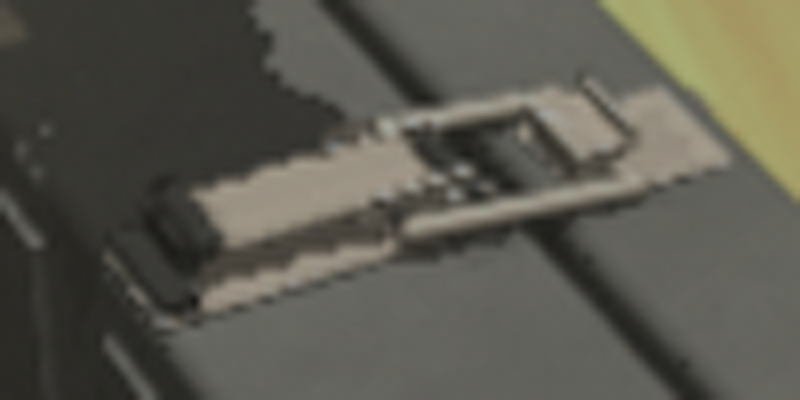

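```bash
python3 - <<'E'
from rig import manip
print(manip.sense()["time"],manip.close_job())
E
```

```text
the job is handed in; nothing more can be done
24.1833 None
```

The case is latched shut, and I handed the job in at about 24 s.

- **Hooking the loop:** I gripped the loop by the outside of its legs and lifted it over the keeper's nose. I released it with the bar a few millimetres above the sprung half's top face. In the wrist picture it landed about 10 mm to +x of the seat. Pushing the lever upright drew it back under the lip.
- **Closing the lever:** I pushed the lever over and down with closed fingers, about 43 mm from the pivot. The force readings went up to about 12 N along the swing and 12.5 N at the catch. The lever then dropped through the catch at almost zero force. A final press to about 18 N moved it only 0.2 mm, so it is on its flat stop. The readings come at the end of each move, so a short peak between them would not show.

**Last checks, after backing off:**
- The pictures show the lever's end under the spring catch and the lever lying parallel to its base.
- The bar is behind the keeper under the lip, and the seam is closed to a narrow line.
- The other things on the bench look unmoved, and the arm touches nothing.

**Disagreement:** my camera estimate put the latch pivot about 3 mm high. The height at which the lever bottomed suggests it is about 2 to 3 mm low instead. I went by feel there, and the joint angles themselves were not measured.

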